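# Load the paint-jar magazine

### The job

Get the paint rack ready for class: set the black-knobbed gate lever to the green mark so the gate shuts the bottom of the sloping chute, then slide the red jar and after it the blue jar across the deck into the chute's mouth, so that they lie end to end behind the gate with red lowest. Their caps are loose, so slide the jars and never lift them off the rack; leave the lever at the green mark, and do not disturb the yellow jar, the rinse cup and the brush.

Things in the scene. Friction and masses are not known exactly. Their poses are not given: they have to be found in the camera images.
- rack: fixed paint rack: aluminium deck, its top 140 mm above the table, blue fence along its far side, chute off its +y end. Origin on the table below the middle of the chute's mouth; x away from the robot, y towards the chute, z up. The deck spans x -146 to 29, y -270 to 0 mm; no wall on its near (-x) side or -y end. Slippery (friction about 0.3).
- fence (a point): middle of the fence's foot: on the deck (z = 140 mm), at x = 25, y = -135 mm in the rack frame. The fence's inner face runs along the rack's y there, 30 mm high, in line with the chute's far wall. A jar lying against it is in line with the chute (its centre at rack x = 4 mm).
- mouth (a point): middle of the chute's mouth, on the deck's edge (rack x = 0, y = 0, z = 140 mm). A jar pushed in +y along the fence tips over this edge once more than half of it is past, and slides down by itself. A slanted blue lead-in plate 26 mm high stands on the deck from rack (x -45, y -28) to (x -25, y 0) mm.
- chute: fixed open-topped chute, blue walls, sloping down 0.56 rad. Origin at the middle of its mouth, on its floor; y down the slope, z square off the floor, x across, away from the robot. 50 mm wide inside, walls 30 mm high, two steel straps over it 51 mm above the floor at y = 100 and 165 mm. Shut gate at y = 203 mm: first jar's centre rests near y = 165, second near y = 90 mm.
- gate (a joint): gate lever at the chute's bottom end, rad. 0 = open: lever leans 0.7 rad away from the robot at the black mark, yellow blade lifted. Grows as the knob moves towards the robot. 1.20 = green mark: leans 0.5 rad towards the robot, blade squarely shutting the chute. Hard stop past the mark at 1.5. Stays where left (about 3 N at the knob).
- gate_knob (a point): centre of the black ball knob, 26 mm across, on the end of the thin lever, 90 mm from the hinge; free to be pinched or pushed from above. In the chute frame, at lever reading a: x = 36 + 90 sin(0.7 - a), y = 206, z = 56 + 90 cos(0.7 - a) mm.
- gate_hinge (a point): point on the gate lever's hinge axis, level with the knob along the chute; the axis runs along the chute's y, so the lever turns in the plane square to the chute.
- red_jar_center (a point): square red paint jar lying on its side on the rack deck: 75 mm long, 42 mm wide, 42 mm high, about 150 g, coloured square body (60 mm long) with paper label and a round white cap 34 mm across at the +y end. The point is its centre (37.5 mm from each end, 21 mm above its underside); its y axis runs along its length towards the cap, z up while it lies on the deck. 
- blue_jar_center (a point): square blue paint jar lying on its side on the rack deck: 75 mm long, 42 mm wide, 42 mm high, about 150 g, coloured square body (60 mm long) with paper label and a round white cap 34 mm across at the +y end. The point is its centre (37.5 mm from each end, 21 mm above its underside); its y axis runs along its length towards the cap, z up while it lies on the deck. 
- yellow_jar_center (a point): yellow paint jar standing upright on the table beyond the rack, 75 mm tall, 42 mm square; the point is its centre. To be left alone.
- rinse_cup: blue ceramic rinse cup, empty, 85 mm tall, 84 mm across, standing on the table beyond the rack; origin at the centre of its underside. To be left alone.
- brush_grip (a point): paint brush about 200 mm long lying on the table between the robot and the chute, roughly along y; the point is on its handle. To be left alone.
Not all that is in view belongs to the job. What is meant by the part that bears red_jar_center is not turquoise, and is the smaller of those in its own colour.

How it is judged:
On the way, in this order (a step that is already met when the one before it is completed fails the run):
1. the gate lever is set to the green mark while both jars are still on the deck (value of joint gate between 1.08 and 1.32 rad and y of each of red_jar_center, blue_jar_center in the frame of rack below -0.02 m), for 0.3 s.
2. the red jar lies in the chute against the gate, the blue one not yet in (value of joint gate between 1.08 and 1.32 rad and x of red_jar_center in the frame of chute between -0.012 and 0.012 m and z of red_jar_center in the frame of chute between 0.012 and 0.03 m and y of red_jar_center in the frame of chute between 0.15 and 0.178 m and y of blue_jar_center in the frame of rack below -0.02 m), for 0.2 s.
3. the blue jar lies in the chute behind the red one (value of joint gate between 1.08 and 1.32 rad and x of red_jar_center in the frame of chute between -0.012 and 0.012 m and z of red_jar_center in the frame of chute between 0.012 and 0.03 m and y of red_jar_center in the frame of chute between 0.15 and 0.178 m and x of blue_jar_center in the frame of chute between -0.012 and 0.012 m and z of blue_jar_center in the frame of chute between 0.012 and 0.03 m and y of blue_jar_center in the frame of chute between 0.072 and 0.104 m and distance between red_jar_center and blue_jar_center below 0.086 m), for 0.2 s.
At the end, for the whole second after the job is handed in: Gate lever within 0.12 rad of the green mark; both jars lie at rest on the chute floor, the red one against the gate (within about 13 mm) and the blue one end to end behind it (centres less than 86 mm apart) (all of step 3 and linear speed of each of red_jar, blue_jar below 0.02 m/s); the robot touches nothing.
It fails at once if a jar is lifted more than 35 mm off the rack (z of any of red_jar_center, blue_jar_center in the frame of rack above 0.196 m).
It fails at once if the yellow jar is moved more than 25 mm (distance of yellow_jar_center from where it was at the start of the episode above 0.025 m).
It fails at once if the rinse cup is moved more than 25 mm (distance of rinse_cup from where it was at the start of the episode above 0.025 m).
It fails at once if the brush is moved more than 25 mm (distance of brush_grip from where it was at the start of the episode above 0.025 m).
It also fails if it takes over 72 s, if anything falls off the work surface, if the arm or the gripper's body presses on something with over 40 N, if the wrist force passes 120 N, or if a joint passes its speed limit or range.

### The arm

A 7-joint arm with a two-finger parallel gripper is mounted at the origin on the work surface. World frame = base frame: x ahead of the robot, y to its left, z up, the work surface at z = 0. Lengths are in m, angles in rad, forces in N, time in s.
With the tool pointing down it reaches from about 0.4 to 0.875 m from the base axis. Payload 19.3 kg.
Tool frame: the origin (TCP) lies between the finger pads; the fingertips stand ahead of it and the grasp point (between the pads) lies 8 mm behind it (bot.tip_extent is the x of the fingertips in the tool frame, in m); x points along the fingers, y is the direction in which the jaws open and shut, and the axes are right-handed (so a half turn about x gives the same grasp; the last joint's range is limited). The gripper opens to 85 mm and grips with 20 to 120 N. Pads are 22 mm wide; open, the fingers measure 114 mm over their backs; the gripper's body (76 mm by 85 mm) begins 54 mm behind the grasp point. The pads swing forward as they close: fully open they stand 13 mm farther back than shut.
Start: joints at [-1.403, 0.521, -0.036, 1.599, 0.021, 1.021, -0.113], TCP at [0.147, 0.607, 0.242] pointing down, gripper open.
Joint ranges: [-2.91, 2.91], [-0.3, 2.13], [-1.5, 1.42], [0.17, 2.43], [-1.26, 4.41], [0.16, 1.93], [-2.52, 2.52]. Speed limits (rad/s): [1.89, 1.89, 2.39, 2.39, 3.01, 3.01, 3.01].

### API

Orientations are given as [roll, pitch, yaw] about the fixed x, y, z axes, in that order (R = Rz(yaw) Ry(pitch) Rx(roll)).
In Python, from workcell import observe, grab_frame, camera_info, bot, nets gives the robot as it stands.
- The arm moves only by the tool jog_arm, never from a script. Its argument "commands" is a list of rows, each a list of 6 numbers: the shift along the tool's x, y, z in mm, then the turn, a rotation vector about the tool's x, y, z in rad. A call has 1 to 20 rows; each row shifts and turns the pose as measured when the row begins, along the tool's axes as they then stand; what a row does not reach is not made up. A row lasts 1/10 s, in which the tool goes at most 50 mm and 8.59 degrees, less where a joint would pass 70% of its speed; a pose out of reach is approached as far as the arm can. A call is refused whole if a number of a shift passes 50 or a number of a turn 0.15, either way. A call with a gripper value outside its range is refused whole. "gripper" is the closure in counts, from 0 (fully open) to 255 (shut), set as the call begins (left out, the last holds). The fingers move at their own pace and stop on an object; "newtons" is the grip in N (left out, the last holds). Time passes only in rows, so rows that do not move let the fingers close. It gives the time, the measured TCP pose, the force and the opening at its end, in the units of the state.
- observe(): the state, without advancing time (a new reading comes with each control period).
- grab_frame(name): name is "scene" or "top" or "wrist"; returns the picture (420x560x3 uint8, red, green, blue); there is no depth.
- camera_info(name): a dict with "fov_y" (degrees; the focal length in pixels is half the picture's height over the tangent of half this angle, whatever the lens; pixels are square), "cx", "cy" (the principal point, pixels), "distortion" ([k1, k2, p1, p2, k3] as OpenCV has them; the pictures are not rectified), "R" (3x3) and "t" (3): a world point X has camera coordinates R X + t; the wrist camera has in their place "tool_from_camera" (4x4, takes a point from camera to tool coordinates, whose origin is the TCP and whose axes are the tool frame's). Camera axes: x right, y down, z forward; pixel columns grow to the right and rows downward; lengths in m; the calibration is good to about 2 mm. A picture is of the moment at which its call begins: read the wrist's pose just before it. camera_info takes no time and is no camera call.
- bot.job_done(): hands the job in, once; it reports no verdict.
Trained networks look in the newest picture that a camera, given by its name, has taken for a name from the list of things; names that differ only in an ending like _2 or _b are one class to them, and where a whole thing is asked for, a point or a joint stands for the part that bears it (a point fixed in the world has none). Each returns a list of dicts, best first, with "p" (0 to 1); they miss things now and then, are a little off and sometimes report something else, mostly with a low value. They report only what shows in the picture. A call takes as long as a camera call. They do not tell look-alikes from the thing itself.
- nets.find_in(camera, name): "rect" ([left, top, right, bottom] in pixels, round what is visible of it).
- nets.silhouettes(camera, name): "mask" (420x560 bool, what is visible of it) and "rect" ([left, top, right, bottom] in pixels, round what is visible of it).
- nets.pinpoint(camera, name): "location" ([column, row] in pixels: a listed point, or the origin of a listed thing).
The state is a dict: "clock": time; "qpos": joint angles; "qd": joint speeds; "joint_efforts": joint torques, N m; "position": TCP position; "tool_rot": TCP orientation; "force": force on the tool from outside, world axes, zero at the start; "moment": the same for the moment, N m; "grip_width": finger opening in m.
Only numpy, scipy, OpenCV 4.12 (cv2) and the standard library are available. Lean on these libraries where they do the work, as an engineer would, in place of code of your own. Each camera call takes 0.05 s, during which the arm holds its last target.

## Working session

There is one attempt and no reset: what is moved stays moved. The work goes in short steps, Python scripts to look and compute and a tool call to move; the robot and the scene stay as the last step left them, time stands still between calls to the robot, and variables do not carry over. Pictures are saved under pics/ and viewed, and the job is handed in when it is done.

Besides the shell and the picture viewer there is one more tool, called after ">>>" as name(argument=value, ...) on one line, values as JSON. jog_arm: Moves the arm, as the interface text tells. Its arguments: {"type":"object","properties":{"commands":{"type":"array","items":{"type":"array","items":{"type":"number"}}},"gripper":{"type":"number"},"newtons":{"type":"number"}},"required":["commands"]}

```bash
ls; mkdir -p pics; cat > h.py <<'E'
from workcell import observe, grab_frame, camera_info, bot, nets
import numpy as np, cv2
def K(ci,h=420):
    f=h/2/np.tan(np.radians(ci['fov_y'])/2)
    return np.array([[f,0,ci['cx']],[0,f,ci['cy']],[0,0,1.]])
def save(img,n): cv2.imwrite('pics/'+n+'.png',cv2.cvtColor(img,cv2.COLOR_RGB2BGR))
def proj(cam,P):
    ci=camera_info(cam);R=np.array(ci['R']);t=np.array(ci['t'])
    return cv2.projectPoints(np.float64(P).reshape(-1,1,3),cv2.Rodrigues(R)[0],t,K(ci),np.float64(ci['distortion']))[0].reshape(-1,2)
def ray(cam,px):
    ci=camera_info(cam);R=np.array(ci['R']);t=np.array(ci['t'])
    u=cv2.undistortPoints(np.float64([px]).reshape(-1,1,2),K(ci),np.float64(ci['distortion'])).reshape(2)
    return -R.T@t, R.T@np.array([u[0],u[1],1.])
def onz(cam,px,z):
    o,d=ray(cam,px);return o+d*(z-o[2])/d[2]
def tri(p1,p2):
    A=[];b=[]
    o1,d1=ray('scene',p1);o2,d2=ray('top',p2)
    d1/=np.linalg.norm(d1);d2/=np.linalg.norm(d2)
    M=np.eye(3)*2-np.outer(d1,d1)-np.outer(d2,d2)
    X=np.linalg.solve(M,(np.eye(3)-np.outer(d1,d1))@o1+(np.eye(3)-np.outer(d2,d2))@o2)
    return X, abs(np.dot(o1-o2,np.cross(d1,d2))/np.linalg.norm(np.cross(d1,d2)))
E
python3 - <<'E'
from h import *
s=observe();print(s['clock'],s['position'],s['tool_rot'],s['grip_width'],bot.tip_extent)
for c in ('scene','top'): save(grab_frame(c),c+'0')
E
```

```text
pics
0.0 [0.14719794 0.60707914 0.24172716] [-1.47688039  1.56965294 -1.71471718] 0.08556054391514807 0.011
```

View pics/scene0.png

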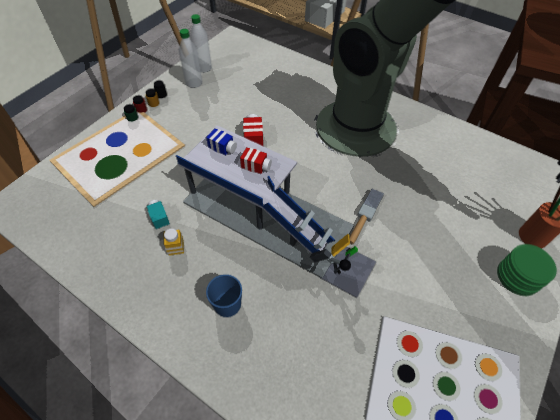

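View pics/top0.png

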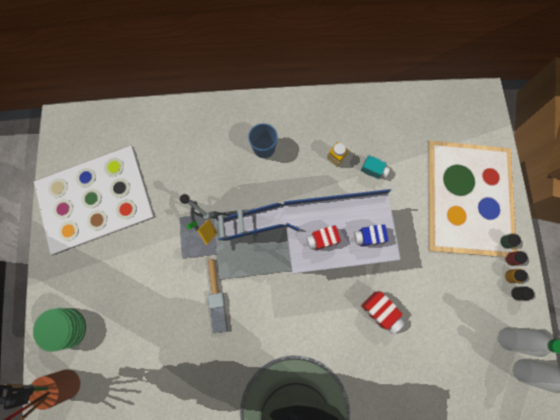

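Candidates for the red jar are the one on the deck (top 325,237) and the one on the table (top 383,310). The deck one is smaller and is on the rack, so it fits the description. I'll measure it and confirm in enlarged crops.

```bash
python3 - <<'E'
from h import *
L={}
for n in ['rack','fence','mouth','chute','gate_knob','gate_hinge','red_jar_center','blue_jar_center','yellow_jar_center','rinse_cup','brush_grip']:
    r={}
    for c in ('scene','top'):
        r[c]=[(np.round(d['location'],1).tolist(),round(d['p'],2)) for d in nets.pinpoint(c,n)[:2]]
    print(n,r)
    try:
        X,e=tri(r['scene'][0][0],r['top'][0][0]);print('   ',X.round(4),round(e,4))
    except Exception as ex: print(ex)
print(observe()['clock'])
im=grab_frame('top');save(cv2.resize(im[170:345,170:420],None,fx=3.2,fy=3.2,interpolation=cv2.INTER_CUBIC),'topc')
im=grab_frame('scene');save(cv2.resize(im[105:300,165:390],None,fx=3,fy=3,interpolation=cv2.INTER_CUBIC),'scenec')
E
```

```text
rack {'scene': [([269.2, 228.7], 0.98)], 'top': [([286.0, 227.7], 0.95), ([338.5, 150.5], 0.57)]}
    [ 0.4976 -0.0114 -0.0164] 0.0032
fence {'scene': [([216.5, 183.5], 0.79), ([269.7, 224.2], 0.28)], 'top': [([335.2, 201.0], 0.59)]}
    [ 0.5356 -0.1442  0.1306] 0.0092
mouth {'scene': [([266.6, 196.7], 0.64)], 'top': [([284.7, 216.3], 0.76)]}
    [ 0.501  -0.0098  0.1395] 0.0057
chute {'scene': [([270.3, 200.0], 0.9)], 'top': [([288.4, 215.6], 0.72)]}
    [ 0.5002 -0.0109  0.1269] 0.0141
gate_knob {'scene': [([344.1, 265.8], 0.82)], 'top': [([183.3, 196.0], 0.83), ([371.9, 236.9], 0.62)]}
    [0.5663 0.2456 0.1522] 0.0001
gate_hinge {'scene': [([331.8, 254.5], 0.64), ([346.6, 265.5], 0.22)], 'top': [([206.8, 216.5], 0.93)]}
    [0.5235 0.198  0.0896] 0.001
red_jar_center {'scene': [([256.7, 130.8], 0.87), ([256.2, 159.7], 0.85)], 'top': [([372.8, 169.3], 0.96), ([383.5, 314.1], 0.9)]}
    [ 0.5077 -0.1116  0.3608] 0.146
blue_jar_center {'scene': [([223.2, 143.3], 0.84)], 'top': [([367.3, 237.8], 0.88)]}
    [ 0.43   -0.2083  0.1539] 0.004
yellow_jar_center {'scene': [([174.3, 241.1], 0.74)], 'top': []}
list index out of range
rinse_cup {'scene': [([227.2, 304.3], 0.9)], 'top': [([264.5, 148.5], 0.8)]}
    [ 0.7445  0.0365 -0.0063] 0.0018
brush_grip {'scene': [([354.5, 225.5], 0.64)], 'top': [([209.6, 277.8], 0.97), ([185.2, 201.8], 0.36)]}
    [0.3692 0.1991 0.0234] 0.0179
1.2
```

View pics/topc.png

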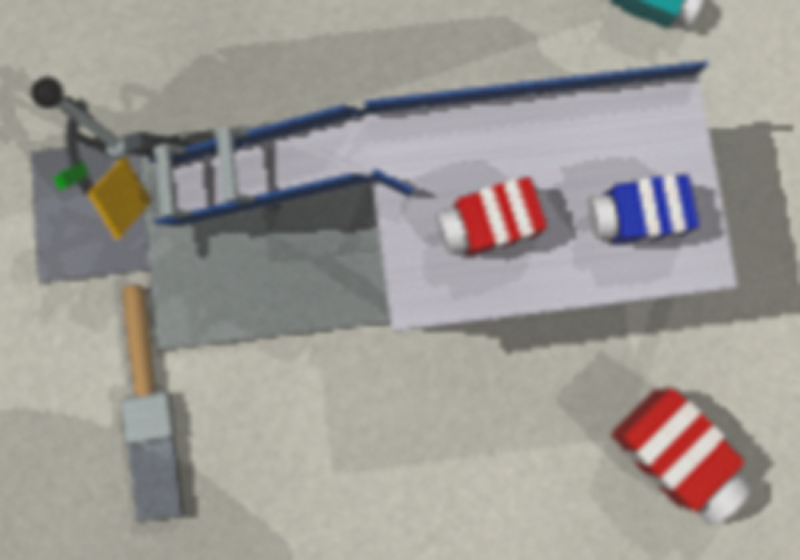

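View pics/scenec.png

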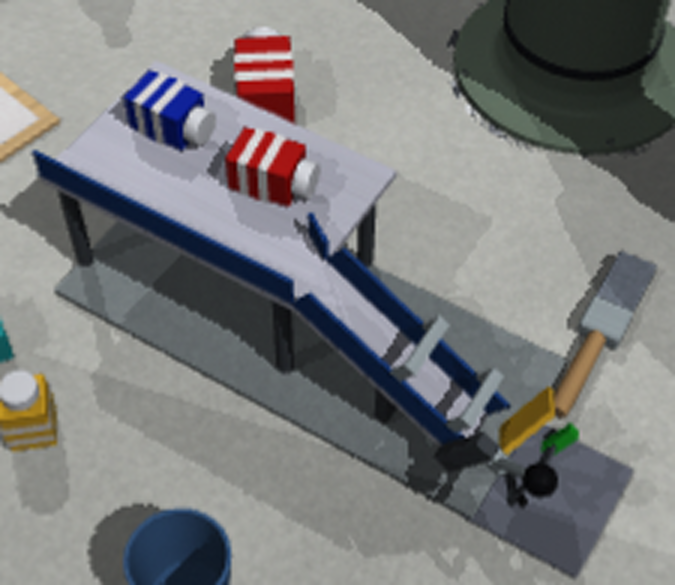

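```bash
cat > rk.py <<'E'
from h import *
from scipy.optimize import least_squares
s=0.56
def rack2w(p,P):
    c,sn=np.cos(p[2]),np.sin(p[2]);P=np.atleast_2d(P)
    return np.c_[p[0]+c*P[:,0]-sn*P[:,1],p[1]+sn*P[:,0]+c*P[:,1],P[:,2]]
def ch2rack(P):
    P=np.atleast_2d(P);return np.c_[P[:,0],P[:,1]*np.cos(s)+P[:,2]*np.sin(s),0.14-P[:,1]*np.sin(s)+P[:,2]*np.cos(s)]
E
python3 - <<'E'
from rk import *
obs=[('top',[-.146,0,.14],(292.5,272.5)),('top',[-.146,-.27,.14],(399.7,259.7)),('top',[.027,-.27,.17],(390.6,190)),
('scene',[-.146,0,.14],(297,163.7)),('scene',[-.146,-.27,.14],(216.7,126.7)),('scene',[.029,-.27,.17],(176.7,155.7)),
('top',[.027,0,.17],(284,202.5)),('scene',[.027,0,.17],(263.3,199.3))]
k=ch2rack([[.036+.09*np.sin(.7),.206,.056+.09*np.cos(.7)]])[0]
obs+=[('scene',k,(345,265)),('top',k,(184.7,198.75))]
def f(p):
    return np.concatenate([proj(c,rack2w(p,P))[0]-np.array(q) for c,P,q in obs])
r=least_squares(f,[.5,-.01,0],loss='soft_l1');p=r.x;print(p,f(p).reshape(-1,2).round(1).tolist())
for n,P in [('knob0',k),('knob1.2',ch2rack([[.036+.09*np.sin(-.5),.206,.056+.09*np.cos(-.5)]])[0]),('hinge',ch2rack([[.036,.206,.056]])[0])]: print(n,rack2w(p,P).round(4))
print('knob tri',tri((345,265),(184.7,198.75)))
# jars: silhouettes
for n in ('red_jar_center','blue_jar_center'):
  for c in ('top','scene'):
    for d in nets.silhouettes(c,n)[:4]: print(n,c,np.round(d['rect'],1),round(d['p'],2))
E
```

```text
[ 0.49592722 -0.00409293  0.0854229 ] [[0.2, 3.1], [0.2, -1.1], [-1.9, -1.1], [1.0, -4.5], [-0.6, -2.4], [-0.4, 0.1], [-2.0, 2.2], [1.7, -2.5], [-3.1, 4.5], [0.8, -2.2]]
knob0 [[0.569  0.2439 0.1363]]
knob1.2 [[0.4678 0.2406 0.1449]]
hinge [[0.5144 0.2025 0.078 ]]
knob tri (array([0.56029608, 0.24456171, 0.14550771]), np.float64(0.0017555276138645605))
red_jar_center top [363.  289.5 399.7 332.1] 0.94
red_jar_center top [303.8 226.8 339.3 249.6] 0.74
red_jar_center top [358.6 156.4 388.  178.7] 0.61
red_jar_center scene [239.2 147.7 272.7 176.6] 0.8
red_jar_center scene [149.3 203.4 168.8 228.7] 0.59
red_jar_center scene [246.  114.7 263.3 146. ] 0.55
red_jar_center scene [175.8 126.9 378.4 296.3] 0.4
blue_jar_center top [354.2 222.3 388.8 245.1] 0.81
blue_jar_center scene [206.7 132.6 234.4 154.5] 0.63
```

```bash
cat >> rk.py <<'E'
def lines(p,a=0.):
    D=lambda *q:[rack2w(p,x)[0] for x in q]
    out=[D([-.146,0,.14],[-.146,-.27,.14],[.029,-.27,.14],[.029,0,.14],[-.146,0,.14]),D([.025,-.27,.17],[.025,0,.17]),D([-.045,-.028,.14],[-.025,0,.14]),D([-.045,-.028,.166],[-.025,0,.166])]
    C=lambda *q:[rack2w(p,ch2rack(x))[0] for x in q]
    out+=[C([.025,0,0],[.025,.203,0],[-.025,.203,0],[-.025,0,0],[.025,0,0]),C([.025,0,.03],[.025,.2,.03]),C([-.025,0,.03],[-.025,.2,.03]),C([.025,.1,.051],[-.025,.1,.051]),C([.025,.165,.051],[-.025,.165,.051]),
    C([.036,.206,.056],[.036+.09*np.sin(.7-a),.206,.056+.09*np.cos(.7-a)])]
    return out
def overlay(cam,im,p,box,f,name,extra=[],a=0.):
    x0,y0,x1,y1=box
    o=cv2.resize(im[y0:y1,x0:x1],None,fx=f,fy=f,interpolation=cv2.INTER_CUBIC)
    for l in lines(p,a)+extra:
        q=(proj(cam,np.array(l))-[x0,y0]+.5)*f
        cv2.polylines(o,[np.int32(q)],False,(255,0,255),1)
    save(o,name)
E
python3 - <<'E'
from rk import *
p=[ 0.49592722,-0.00409293,0.0854229 ]
overlay('top',grab_frame('top'),p,(170,170,420,345),3.2,'ot')
overlay('scene',grab_frame('scene'),p,(165,105,390,300),3.,'os')
E
```

```text
(no output)
```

View pics/ot.png

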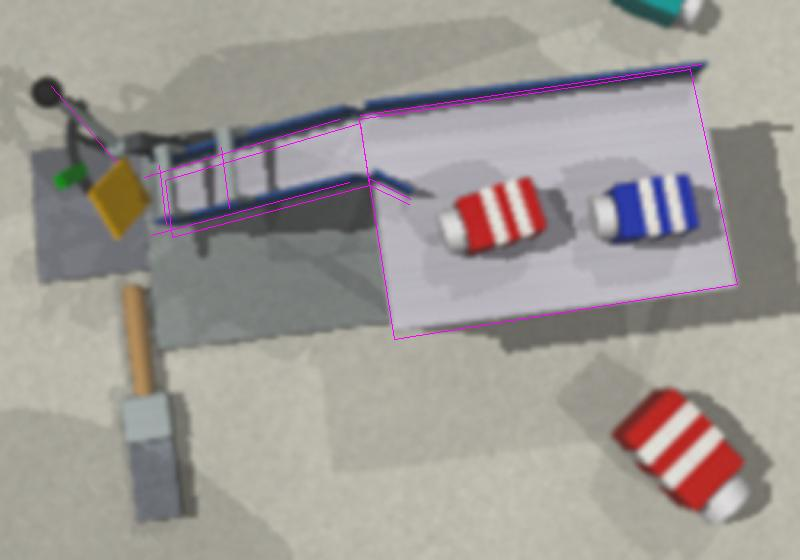

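View pics/os.png

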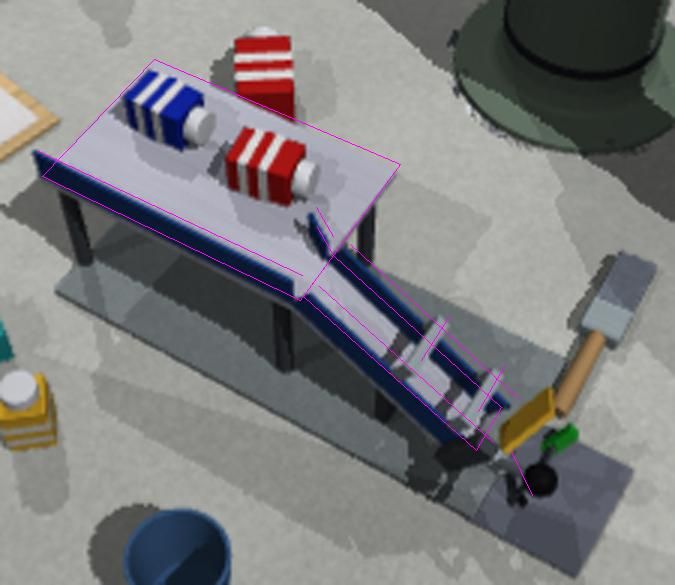

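```bash
python3 - <<'E'
from rk import *
T=lambda x,y:(170+x/3.2-.5,170+y/3.2-.5)
S=lambda x,y:(165+x/3-.5,105+y/3-.5)
C=lambda *q:ch2rack(q)[0]
obs=[('top',[-.146,0,.14],T(392,328)),('top',[-.146,-.27,.14],T(735,287)),('top',[.025,-.27,.17],T(704,69)),('top',[.025,0,.17],T(365,109)),
('top',[-.045,-.028,.166],T(411,190)),('top',C(-.025,.2,.03),T(162,222)),('top',C(-.025,0,.03),T(367,178)),('top',C(.025,0,.03),T(355,110)),
('scene',[-.146,0,.14],S(396,176)),('scene',[-.146,-.27,.14],S(155,64)),('scene',[.029,-.27,.17],S(35,152)),('scene',[.029,0,.17],S(294,281)),
('scene',[-.045,-.028,.166],S(310,214)),('scene',C(-.025,0,.03),S(343,250)),('scene',C(-.025,.2,.03),S(507,404)),
('scene',C(.025,.0,.03),S(312,297)),]
kn=[('scene',S(540,480)),('top',T(47,92))]
def f(p):
    k=C(.036+.09*np.sin(.7-p[3]),.206,.056+.09*np.cos(.7-p[3]))
    return np.concatenate([proj(c,rack2w(p,P))[0]-np.array(q) for c,P,q in obs]+[proj(c,rack2w(p,k))[0]-np.array(q) for c,q in kn])
r=least_squares(f,[.5,-.01,0.1,0],loss='soft_l1');p=r.x;print(p.tolist(),f(p).reshape(-1,2).round(1).tolist())
overlay('top',grab_frame('top'),p,(170,170,420,345),3.2,'ot',a=p[3])
overlay('scene',grab_frame('scene'),p,(165,105,390,300),3.,'os',a=p[3])
E
```

```text
[0.502684389071262, -0.007210583862994216, 0.057563521119048125, 0.2802500817884499] [[0.1, 1.0], [0.6, -0.2], [1.1, -1.3], [-0.1, -0.9], [0.5, 0.5], [-2.6, -0.3], [-4.7, -1.5], [-3.4, 0.0], [0.5, -2.3], [0.3, -1.7], [-0.9, -0.2], [-0.9, 0.3], [0.3, -1.0], [-0.0, -0.4], [0.9, 1.0], [-0.4, -2.3], [0.1, 0.2], [0.0, 0.2]]
```

View pics/ot.png

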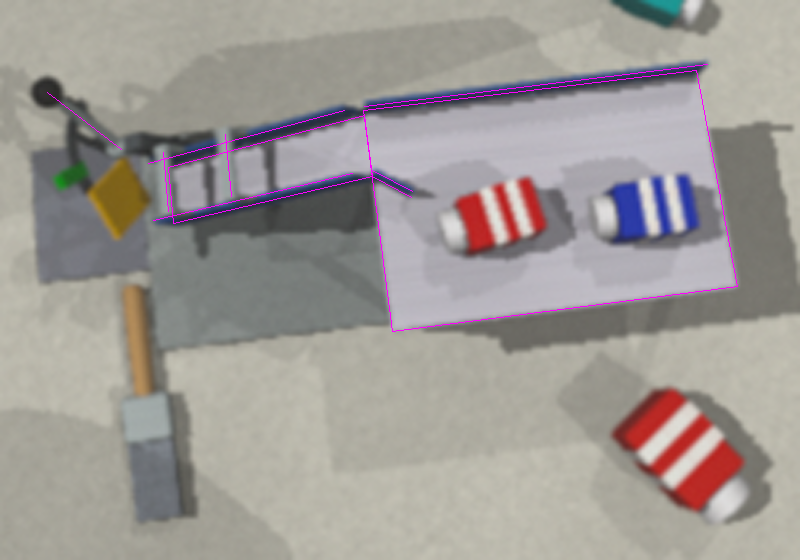

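View pics/os.png

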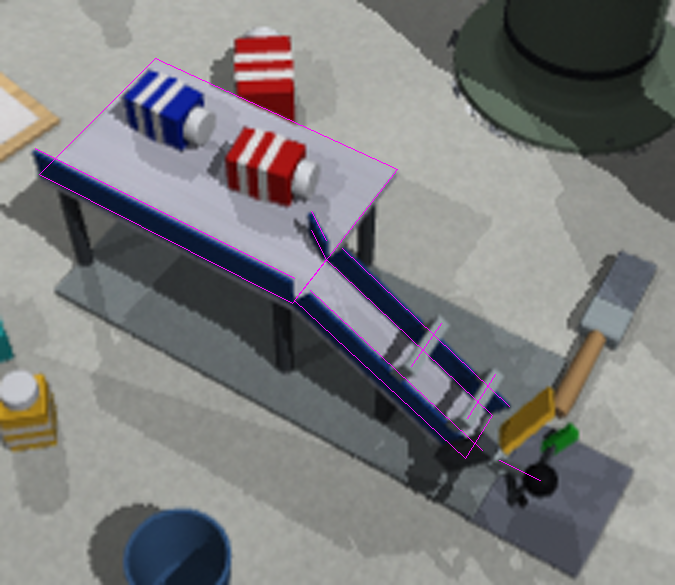

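```bash
cat > jar.py <<'E'
from rk import *
p=np.array([0.502684,-0.0072106,0.0575635])
# jar model points (jar frame: y to cap)
def hullpts():
    P=[[x,y,z] for x in(-.021,.021) for y in(-.0375,.0225) for z in(-.021,.021)]
    for y in(.0225,.0375):
        P+=[[.017*np.cos(t),y,.017*np.sin(t)] for t in np.linspace(0,6.28,24,endpoint=False)]
    return np.array(P)
H=hullpts()
def jarw(q):
    c,s_=np.cos(q[2]),np.sin(q[2])
    return rack2w(p,np.c_[q[0]+c*H[:,0]-s_*H[:,1],q[1]+s_*H[:,0]+c*H[:,1],H[:,2]+.161])
def sil(cam,q):
    m=np.zeros((420,560),np.uint8)
    h=cv2.convexHull(np.float32(proj(cam,jarw(q))))
    cv2.fillConvexPoly(m,np.int32(np.round(h*16)),255,cv2.LINE_AA,4);return m/255.
E
python3 - <<'E'
from jar import *
from scipy.optimize import minimize
for n,g,tr,sr in [('red_jar_center',[-.06,-.08,.1],[303,226,339,249],[239,147,272,176]),('blue_jar_center',[-.06,-.2,0],[354,222,388,245],[206,132,234,154])]:
    M={}
    for c,r in (('top',tr),('scene',sr)):
        d=min(nets.silhouettes(c,n),key=lambda d:np.abs(np.array(d['rect'])-r).sum());M[c]=cv2.GaussianBlur(d['mask'].astype(float),(0,0),1.);print(d['rect'],d['p'])
    def cost(q): return sum(((cv2.GaussianBlur(sil(c,q),(0,0),1.)-M[c])**2).sum() for c in M)
    best=min((minimize(cost,[g[0],g[1],a],method='Nelder-Mead',options=dict(initial_simplex=[[g[0],g[1],a],[g[0]+.02,g[1],a],[g[0],g[1]+.02,a],[g[0],g[1],a+.2]])) for a in(-.3,0,.3)),key=lambda r:r.fun)
    print(n,best.x.round(4),round(best.fun,1)); print('world',jarw(best.x)[:8].mean(0).round(3))
    for c in M:
        o=cv2.resize(grab_frame(c)[130:260,200:400],None,fx=4,fy=4);h=cv2.convexHull(np.float32(proj(c,jarw(best.x))))
        cv2.polylines(o,[np.int32((h-[200,130]+.5)*4)],True,(255,0,255),1);save(o,n[:3]+c)
k=lambda a:rack2w(p,ch2rack([[.036+.09*np.sin(.7-a),.206,.056+.09*np.cos(.7-a)]])).round(4)
for a in(.28,.5,.7,.9,1.05,1.2,1.25):print(a,k(a))
print(bot.tip_extent,observe()['clock'])
E
cd pics; python3 -c "
import cv2,numpy as np
a=[cv2.resize(cv2.imread(n+c+'.png'),None,fx=.5,fy=.5) for n in('red','blu') for c in('top','scene')]
cv2.imwrite('jj.png',np.vstack([np.hstack(a[:2]),np.hstack(a[2:])]))"
```

```text
[303.6, 225.6, 338.9, 247.4] 0.6
[240.6, 146.1, 271.8, 175.5] 0.57
red_jar_center [-0.0718 -0.0827  0.1382] 55.1
world [ 0.437 -0.101  0.161]
[354.7, 225.1, 391.0, 246.0] 0.78
[206.3, 129.8, 234.3, 154.2] 0.57
blue_jar_center [-0.0809 -0.2005 -0.0026] 101.5
world [ 0.434 -0.219  0.161]
0.28 [[0.561  0.2445 0.1476]]
0.5 [[0.542  0.2466 0.1528]]
0.7 [[0.5241 0.2465 0.1543]]
0.9 [[0.5063 0.2446 0.1528]]
1.05 [[0.4935 0.2419 0.1497]]
1.2 [[0.4814 0.2382 0.1449]]
1.25 [[0.4776 0.2368 0.143 ]]
0.011 2.1
```

View pics/jj.png

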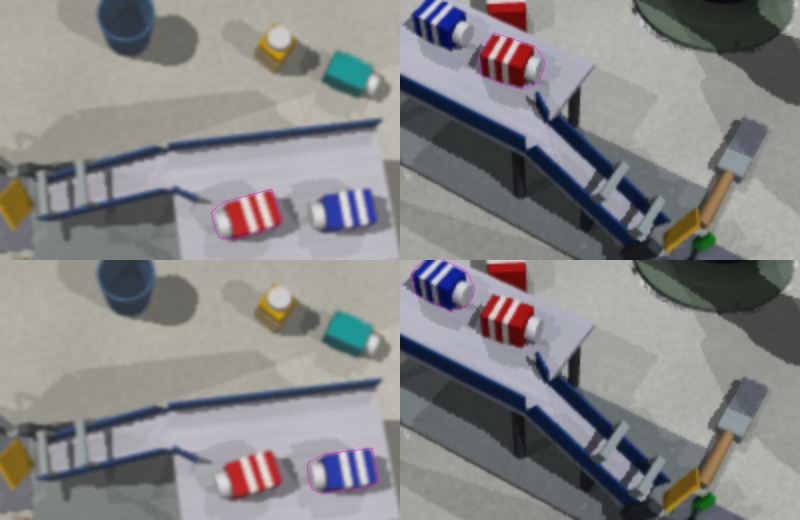

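```bash
cat > mv.py <<'E'
from jar import *
from scipy.spatial.transform import Rotation as Ro
def cur():
    s=observe();return np.array(s['position']),Ro.from_euler('xyz',s['tool_rot']),s
def plan(target,jaw):  # jaw: world dir angle of tool y (mod pi)
    P,R,s=cur();M=R.as_matrix()
    best=None
    for j in(jaw,jaw+np.pi):
        y=np.array([np.cos(j),np.sin(j),0]);x=np.array([0,0,-1.]);z=np.cross(x,y)
        rv=(R.inv()*Ro.from_matrix(np.c_[x,y,z])).as_rotvec()
        if best is None or np.linalg.norm(rv)<np.linalg.norm(best):best=rv
    print('t',round(s['clock'],2),'pos',P.round(4),'F',np.round(s['force'],1),'w',round(s['grip_width'],4),'q7',round(s['qpos'][6],2))
    print('tool y in world',M[:,1].round(3),'z',M[:,2].round(3))
    print('shift mm (tool)',((M.T@(np.array(target)-P))*1000).round(1),'rotvec',best.round(3))
E
python3 - <<'E'
from mv import *
plan([.561,.2445,.22],p[2])
plan([.561,.2445,.22],p[2]+np.pi/2)
E
```

```text
t 2.1 pos [0.1472 0.6074 0.2423] F [0.  0.3 0.7] w 0.0859 q7 -0.11
tool y in world [ 0.236  0.972 -0.   ] z [ 0.972 -0.236  0.   ]
shift mm (tool) [  22.3 -255.2  487.6] rotvec [1.275 0.    0.   ]
t 2.1 pos [0.1472 0.6074 0.2423] F [0.  0.3 0.7] w 0.0859 q7 -0.11
tool y in world [ 0.236  0.972 -0.   ] z [ 0.972 -0.236  0.   ]
shift mm (tool) [  22.3 -255.2  487.6] rotvec [-0.295  0.     0.   ]
```

>>> jog_arm(commands=[[0, 0, 0, -0.1475, 0, 0], [0, 0, 0, -0.1475, 0, 0], [0, -30, 40, 0, 0, 0], [0, -30, 40, 0, 0, 0], [0, -30, 40, 0, 0, 0], [0, -30, 40, 0, 0, 0], [0, -30, 40, 0, 0, 0], [0, -30, 40, 0, 0, 0]], gripper=255, newtons=30)

```text
clock: 2.9
position: [0.396, 0.447, 0.2416]
tool_rot: [2.206, 1.567, 2.289]
force: [0.5, 1.5, 0.1]
grip_width: 0.0001
```

```bash
python3 - <<'E'
from mv import *
plan([.605,.2445,.22],p[2]+np.pi/2)
E
```

```text
t 2.9 pos [0.396  0.447  0.2416] F [0.5 1.5 0.1] w 0.0001 q7 0.68
tool y in world [-0.082  0.997  0.003] z [ 0.997  0.082 -0.002]
shift mm (tool) [  20.5 -219.1  191.7] rotvec [ 0.025 -0.002 -0.003]
```

>>> jog_arm(commands=[[0, -40, 35, 0.025, 0, 0], [0, -40, 35, 0, 0, 0], [0, -40, 35, 0, 0, 0], [0, -40, 35, 0, 0, 0], [0, -40, 35, 0, 0, 0], [0, -19, 17, 0, 0, 0], [0, 0, 0, 0, 0, 0]])

```text
clock: 3.6
position: [0.5949, 0.2433, 0.2408]
tool_rot: [1.036, 1.569, 1.084]
force: [0.2, 0.2, 0.1]
grip_width: -0.0001
```

```bash
python3 - <<'E'
from mv import *
plan([.605,.2445,.15],p[2]+np.pi/2)
overlay('top',grab_frame('top'),p,(170,170,420,345),3.2,'ot2',a=.28)
overlay('scene',grab_frame('scene'),p,(265,185,390,300),5.,'os2',a=.28)
E
```

```text
t 3.6 pos [0.5949 0.2433 0.2408] F [0.2 0.2 0.1] w -0.0001 q7 1.14
tool y in world [-0.048  0.999  0.001] z [0.999 0.048 0.001]
shift mm (tool) [90.8  0.6 10.1] rotvec [-0.01   0.001 -0.001]
```

View pics/os2.png

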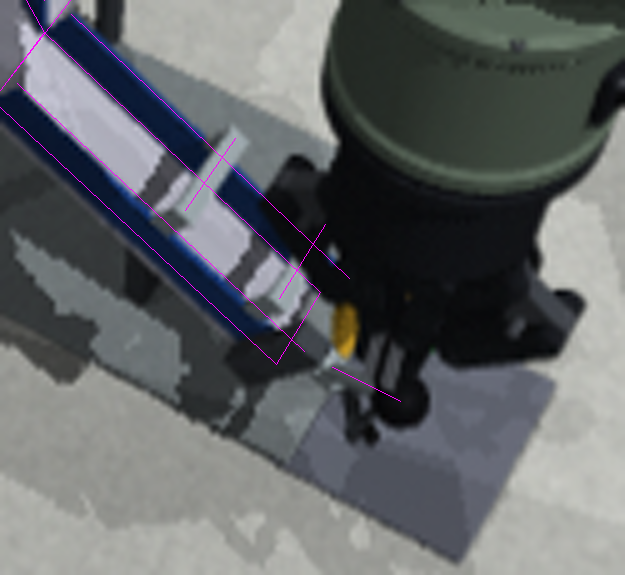

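View pics/ot2.png

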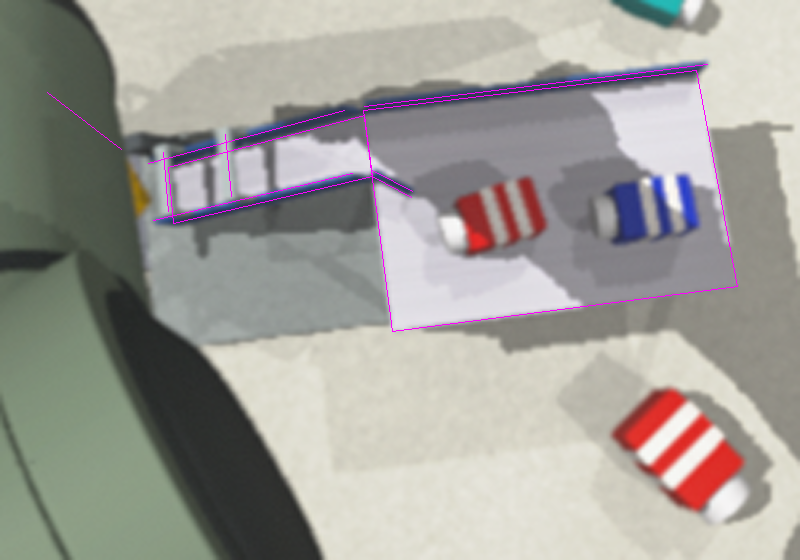

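>>> jog_arm(commands=[[0, 0, 12, 0, 0, 0], [20, 0, 0, -0.01, 0, 0], [0, 0, 0, 0, 0, 0]])

```text
clock: 4.0
position: [0.602, 0.2521, 0.2209]
tool_rot: [1.75, 1.566, 1.818]
force: [-0.5, -1.0, -0.6]
grip_width: 0.0002
```

```bash
python3 - <<'E'
from mv import *
plan([.605,.2445,.15],p[2]+np.pi/2)
P,R,s=cur();im=grab_frame('wrist');ci=camera_info('wrist');T=np.array(ci['tool_from_camera'])
def wp(X):
    Y=(R.as_matrix().T@(np.array(X)-P).T).T; Y=(np.linalg.inv(T)@np.r_[Y,1])[:3]
    return cv2.projectPoints(Y.reshape(1,1,3),np.zeros(3),np.zeros(3),K(ci),np.float64(ci['distortion']))[0].ravel()
q=wp([.561,.2445,.1476]);print(q); im=im.copy();cv2.circle(im,tuple(np.int32(q)),4,(255,0,255),1);save(im,'w1')
E
```

```text
t 4.0 pos [0.602  0.2521 0.2209] F [-0.5 -1.  -0.6] w 0.0002 q7 1.15
tool y in world [-0.067  0.998  0.005] z [ 0.998  0.067 -0.001]
shift mm (tool) [70.9 -8.2  2.5] rotvec [ 0.01  -0.001 -0.005]
[271.04686569 169.42593669]
```

View pics/w1.png

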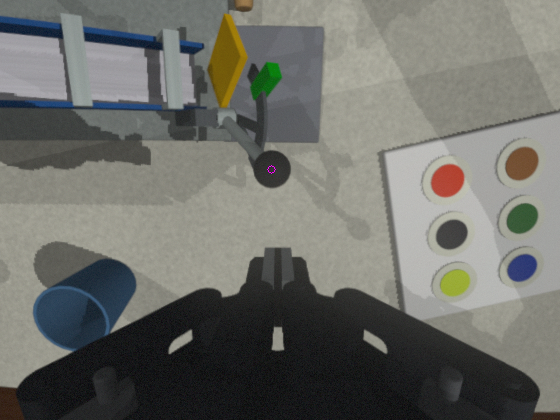

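>>> jog_arm(commands=[[25, -4, 3, 0, 0, 0], [25, -4, 0, 0, 0, 0], [22, 0, 0, 0, 0, 0], [0, 0, 0, 0, 0, 0], [0, 0, -15, 0, 0, 0], [0, 0, -15, 0, 0, 0], [0, 0, -15, 0, 0, 0], [0, 0, -15, 0, 0, 0], [0, 0, -15, 0, 0, 0], [0, 0, -12, 0, 0, 0], [0, 0, 0, 0, 0, 0]])

```text
clock: 5.15
position: [0.5206, 0.2507, 0.166]
tool_rot: [0.658, 1.541, 0.733]
force: [-0.2, 0.4, 0.9]
grip_width: 0.0003
```

```bash
python3 - <<'E'
from mv import *
plan([.505,.2445,.148],p[2]+np.pi/2)
save(grab_frame('wrist'),'w2')
E
```

```text
t 5.15 pos [0.5206 0.2507 0.166 ] F [-0.2  0.4  0.9] w 0.0003 q7 1.08
tool y in world [-0.075  0.997  0.018] z [0.997 0.074 0.023]
shift mm (tool) [ 17.6  -5.3 -16.4] rotvec [ 0.017  0.023 -0.018]
```

View pics/w2.png

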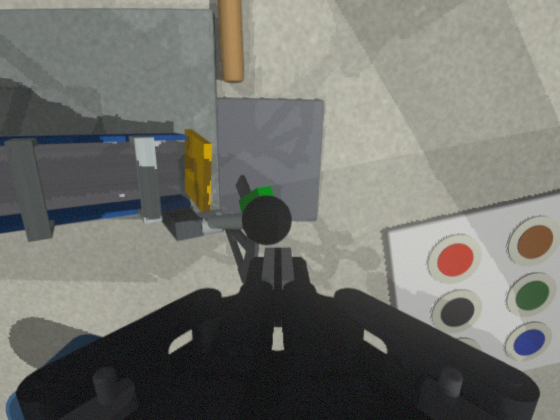

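>>> jog_arm(commands=[[0, -3, 6, 0.017, 0.023, -0.018], [16, -3, 0, 0, 0, 0], [4, 0, 0, 0, 0, 0], [0, 0, -8, 0, 0, 0], [0, 0, -8, 0, 0, 0], [0, 0, 0, 0, 0, 0]])

```text
clock: 5.8
position: [0.5133, 0.2453, 0.1483]
tool_rot: [0.397, 1.568, 0.454]
force: [0.5, 1.0, -0.2]
grip_width: 0.0002
```

```bash
cat > kn.py <<'E'
from mv import *
def wp(X,P,R):
    ci=camera_info('wrist');T=np.array(ci['tool_from_camera'])
    Y=R.as_matrix().T@(np.array(X)-P); Y=(np.linalg.inv(T)@np.r_[Y,1])[:3]
    return cv2.projectPoints(Y.reshape(1,1,3),np.zeros(3),np.zeros(3),K(ci),np.float64(ci['distortion']))[0].ravel()
kp=lambda a:rack2w(p,ch2rack([[.036+.09*np.sin(.7-a),.206,.056+.09*np.cos(.7-a)]]))[0]
E
python3 - <<'E'
from kn import *
plan([.505,.24,.148],p[2]+np.pi/2)
P,R,s=cur();im=grab_frame('wrist').copy()
for a in (.8,1.,1.2,1.4):
    q=wp(kp(a),P,R);print(a,q.round());cv2.circle(im,tuple(np.int32(q)),3,(255,0,255),1)
save(im,'w3')
E
```

```text
t 5.8 pos [0.5133 0.2453 0.1483] F [ 0.5  1.  -0.2] w 0.0002 q7 1.06
tool y in world [-0.057  0.998  0.001] z [0.998 0.057 0.002]
shift mm (tool) [ 0.3 -4.8 -8.5] rotvec [-0.001  0.002 -0.001]
0.8 [280. 284.]
1.0 [276. 247.]
1.2 [268. 210.]
1.4 [257. 176.]
```

View pics/w3.png

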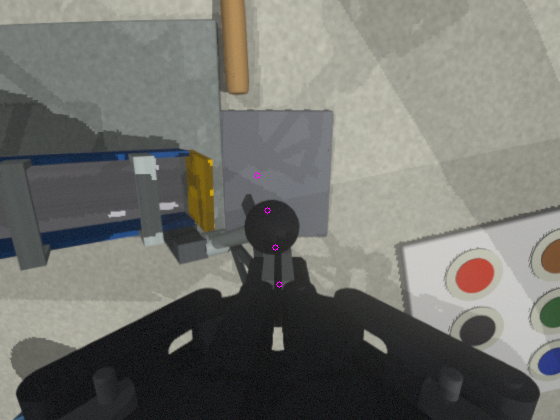

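>>> jog_arm(commands=[[0, -3, -5, 0, 0, 0], [0, 0, -4, 0, 0, 0], [0, 0, 0, 0, 0, 0]])

```text
clock: 6.15
position: [0.5049, 0.2419, 0.1494]
tool_rot: [0.406, 1.566, 0.463]
force: [0.9, 0.1, -0.0]
grip_width: -0.0003
```

```bash
python3 - <<'E'
from kn import *
plan([.505,.24,.148],p[2]+np.pi/2)
P,R,s=cur();im=grab_frame('wrist').copy()
for a in (.8,1.,1.2,1.4):
    q=wp(kp(a),P,R);print(a,q.round());cv2.circle(im,tuple(np.int32(q)),3,(255,0,255),1)
save(im,'w4')
E
```

```text
t 6.15 pos [0.5049 0.2419 0.1494] F [ 0.9  0.1 -0. ] w -0.0003 q7 1.06
tool y in world [-0.057  0.998  0.002] z [0.998 0.057 0.005]
shift mm (tool) [ 1.4 -1.9  0. ] rotvec [-0.001  0.005 -0.002]
0.8 [286. 299.]
1.0 [282. 263.]
1.2 [274. 226.]
1.4 [263. 193.]
```

View pics/w4.png

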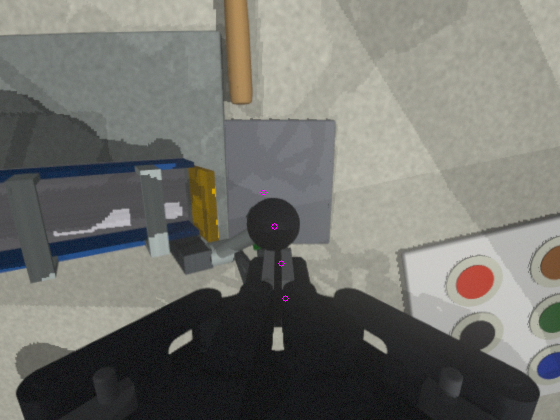

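>>> jog_arm(commands=[[0, 0, 15, 0, 0, 0], [-30, 0, 5, 0, 0, 0], [-35, 0, 0, 0, 0, 0], [-30, 0, 0, 0, 0, 0], [0, 0, 0, 0, 0, 0]], gripper=135)

```text
clock: 6.7
position: [0.5237, 0.2427, 0.247]
tool_rot: [2.725, 1.57, 2.782]
force: [1.0, 0.3, -1.0]
grip_width: 0.0401
```

```bash
python3 - <<'E'
from kn import *
t=rack2w(p,[-.118,-.088,.24])[0];print(t)
plan(t,p[2]+np.pi/2)
overlay('scene',grab_frame('scene'),p,(265,185,390,300),5.,'os3',a=1.2)
E
```

```text
[ 0.38994224 -0.10185359  0.24      ]
t 6.7 pos [0.5237 0.2427 0.247 ] F [ 1.   0.3 -1. ] w 0.0401 q7 1.09
tool y in world [-0.057  0.998  0.   ] z [ 0.998  0.057 -0.001]
shift mm (tool) [   7.  -336.4 -153.1] rotvec [-0.001 -0.001 -0.   ]
```

View pics/os3.png

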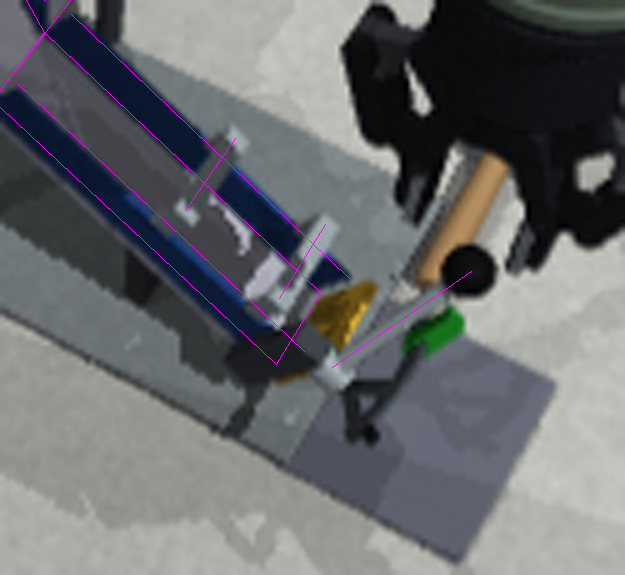

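>>> jog_arm(commands=[[0, -40, -8, 0, 0, 0], [0, -40, -8, 0, 0, 0], [0, -40, -8, 0, 0, 0], [0, -40, -12, 0, 0, 0], [0, -40, -15, 0, 0, 0], [0, -40, -20, 0, 0, 0], [0, -40, -20, 0, 0, 0], [0, -40, -20, 0, 0, 0], [0, -16, -20, 0, 0, 0], [0, 0, 0, 0, 0, 0]])

```text
clock: 7.75
position: [0.401, -0.1118, 0.2371]
tool_rot: [3.133, 1.553, -3.09]
force: [0.4, 0.7, -0.5]
grip_width: 0.0405
```

```bash
python3 - <<'E'
from kn import *
t=rack2w(p,[-.118,-.088,.158])[0];print(t)
plan(t,p[2]+np.pi/2)
print(observe()['qpos'].round(2))
E
```

```text
[ 0.38994224 -0.10185359  0.158     ]
t 7.75 pos [ 0.401  -0.1118  0.2371] F [ 0.4  0.7 -0.5] w 0.0405 q7 1.79
tool y in world [-0.06   0.998  0.   ] z [ 0.998  0.06  -0.018]
shift mm (tool) [79.2 10.6 -9. ] rotvec [ 0.002 -0.018 -0.   ]
[ 0.03  0.21  0.11  2.11 -0.03  0.84  1.79]
```

>>> jog_arm(commands=[[0, 10, -9, 0, -0.018, 0], [25, 0, -2, 0, 0, 0], [25, 0, 0, 0, 0, 0], [0, 0, 0, 0, 0, 0]])

```text
clock: 8.15
position: [0.3885, -0.101, 0.1843]
tool_rot: [2.441, 1.569, 2.5]
force: [0.6, -0.5, 0.3]
grip_width: 0.04
```

```bash
python3 - <<'E'
from kn import *
t=rack2w(p,[-.118,-.088,.158])[0];print(t)
plan(t,p[2]+np.pi/2)
save(grab_frame('wrist'),'w5')
E
```

```text
[ 0.38994224 -0.10185359  0.158     ]
t 8.15 pos [ 0.3885 -0.101   0.1843] F [ 0.6 -0.5  0.3] w 0.04 q7 1.78
tool y in world [-0.06   0.998  0.001] z [ 0.998  0.06  -0.001]
shift mm (tool) [26.3 -1.   1.4] rotvec [ 0.002 -0.001 -0.001]
```

View pics/w5.png

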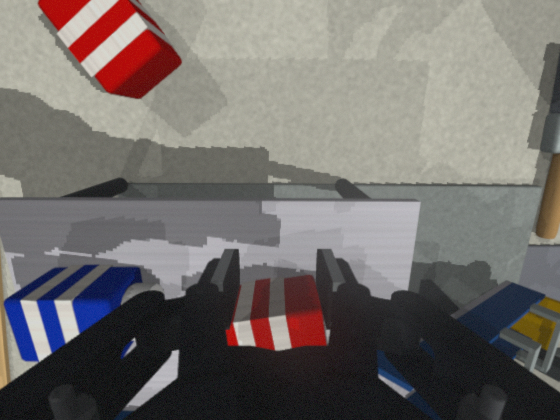

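>>> jog_arm(commands=[[14, 0, 0, 0, 0, 0], [11, 0, 0, 0, 0, 0], [0, 0, 0, 0, 0, 0], [0, 0, 10, 0, 0, 0], [0, 0, 10, 0, 0, 0], [0, 0, 10, 0, 0, 0], [0, 0, 10, 0, 0, 0], [0, 0, 10, 0, 0, 0], [0, 0, 10, 0, 0, 0], [0, 0, 0, 0, 0, 0]])

```text
clock: 9.2
position: [0.4582, -0.0962, 0.1639]
tool_rot: [0.114, 1.566, 0.176]
force: [-0.7, -0.2, -0.4]
grip_width: 0.0405
```

```bash
python3 - <<'E'
from kn import *
t=rack2w(p,[-.028,-.088,.158])[0];print(t)
plan(t,p[2]+np.pi/2)
overlay('scene',grab_frame('scene'),p,(165,105,390,300),3.,'os4',a=1.2)
E
```

```text
[ 0.47979317 -0.09667573  0.158     ]
t 9.2 pos [ 0.4582 -0.0962  0.1639] F [-0.7 -0.2 -0.4] w 0.0405 q7 1.77
tool y in world [-0.061  0.998  0.001] z [0.998 0.061 0.004]
shift mm (tool) [ 6.  -1.8 21.5] rotvec [ 0.004  0.004 -0.001]
```

View pics/os4.png

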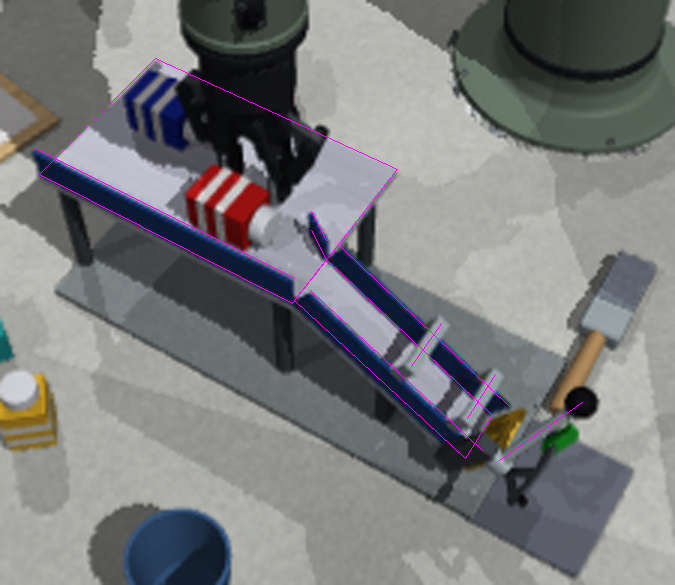

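Red is being pushed nicely and squarely. I'll push it the rest of the way to the fence in small steps.

>>> jog_arm(commands=[[4, 0, 7, 0, 0, 0], [2, 0, 7, 0, 0, 0], [0, 0, 4, 0, 0, 0], [0, 0, 3, 0, 0, 0], [0, 0, 2, 0, 0, 0]])

```text
clock: 9.75
position: [0.4805, -0.0949, 0.157]
tool_rot: [0.797, 1.57, 0.858]
force: [-12.3, -0.1, 5.9]
grip_width: 0.04
```

```bash
python3 - <<'E'
from kn import *
t=rack2w(p,[-.028,-.088,.158])[0];print(t)
plan(t,p[2]+np.pi/2)
overlay('scene',grab_frame('scene'),p,(165,105,390,300),3.,'os5',a=1.2)
E
```

```text
[ 0.47979317 -0.09667573  0.158     ]
t 9.75 pos [ 0.4805 -0.0949  0.157 ] F [-12.3  -0.1   5.9] w 0.04 q7 1.76
tool y in world [-0.06   0.998  0.001] z [0.998 0.06  0.001]
shift mm (tool) [-1.  -1.7 -0.8] rotvec [ 0.003  0.001 -0.001]
```

View pics/os5.png

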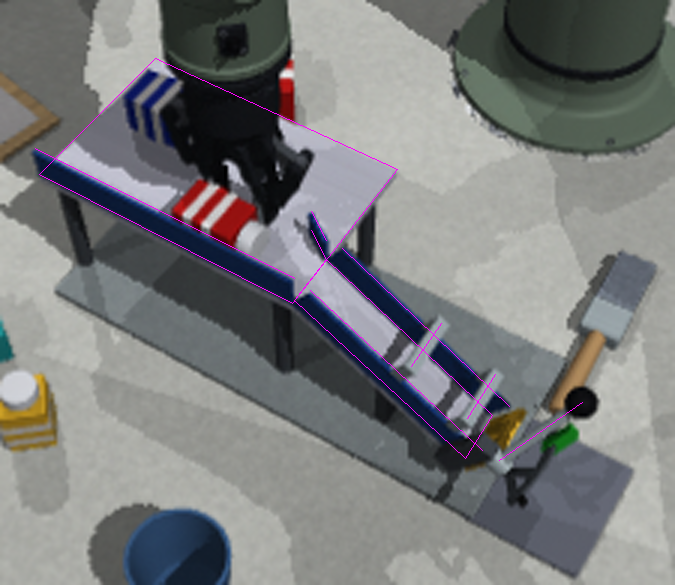

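>>> jog_arm(commands=[[0, 0, -12, 0, 0, 0], [-30, 0, -3, 0, 0, 0], [-35, 0, 0, 0, 0, 0], [-20, -20, 12, 0, 0, 0], [0, -20, 18, 0, 0, 0], [0, -16, 18, 0, 0, 0], [0, 0, 0, 0, 0, 0]], gripper=255)

```text
clock: 10.5
position: [0.5126, -0.1511, 0.2457]
tool_rot: [0.552, 1.57, 0.613]
force: [-0.2, 0.6, -1.2]
grip_width: 0.0001
```

```bash
python3 - <<'E'
from kn import *
t=rack2w(p,[.003,-.148,.158])[0];print(t)
plan(t,p[2]+np.pi/2)
P,R,s=cur();im=grab_frame('wrist').copy()
for y in(-.12,-.1205):
  for X in ([.025,-.12,.182],[-.017,-.12,.182],[.025,-.06,.182],[-.017,-.06,.182]):
    cv2.circle(im,tuple(np.int32(wp(rack2w(p,X)[0],P,R))),3,(255,0,255),1)
save(im,'w6')
overlay('scene',grab_frame('scene'),p,(165,105,390,300),3.,'os6',a=1.2)
E
```

```text
[ 0.51419372 -0.15479287  0.158     ]
t 10.5 pos [ 0.5126 -0.1511  0.2457] F [-0.2  0.6 -1.2] w 0.0001 q7 1.86
tool y in world [-0.061  0.998  0.001] z [0.998 0.061 0.001]
shift mm (tool) [87.7 -3.9  1.3] rotvec [ 0.003  0.001 -0.001]
```

View pics/w6.png

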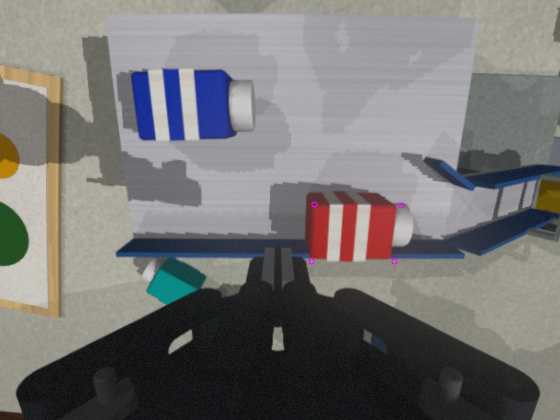

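View pics/os6.png

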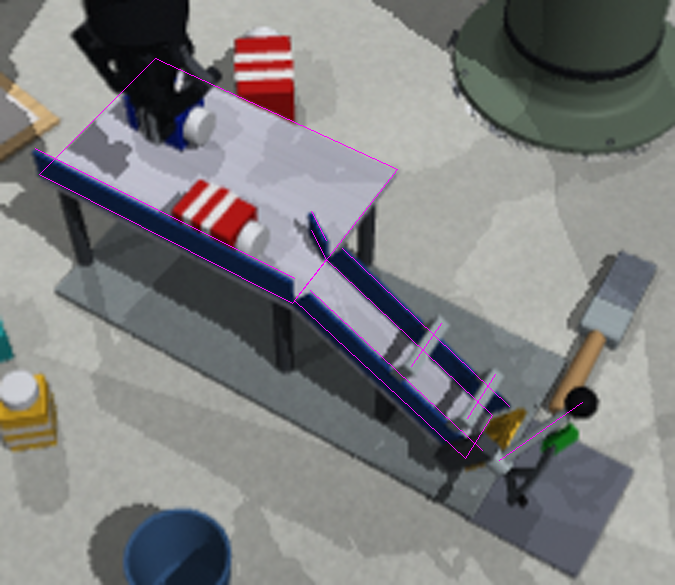

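>>> jog_arm(commands=[[30, -4, 1, 0, 0, 0], [30, 0, 0, 0, 0, 0], [26, 0, 0, 0, 0, 0], [0, 0, 0, 0, 0, 0], [0, 10, 0, 0, 0, 0], [0, 10, 0, 0, 0, 0], [0, 10, 0, 0, 0, 0], [0, 10, 0, 0, 0, 0], [0, 10, 0, 0, 0, 0], [0, 0, 0, 0, 0, 0]])

```text
clock: 11.6
position: [0.5065, -0.0948, 0.1626]
tool_rot: [0.438, 1.565, 0.504]
force: [0.2, -0.8, -0.4]
grip_width: -0.0002
```

```bash
python3 - <<'E'
from kn import *
t=rack2w(p,[.003,-.050,.158])[0];print(t)
plan(t,p[2]+np.pi/2)
overlay('scene',grab_frame('scene'),p,(165,105,390,300),3.,'os7',a=1.2)
E
```

```text
[ 0.50855562 -0.05695519  0.158     ]
t 11.6 pos [ 0.5065 -0.0948  0.1626] F [ 0.2 -0.8 -0.4] w -0.0002 q7 1.78
tool y in world [-0.066  0.998  0.003] z [0.998 0.066 0.005]
shift mm (tool) [ 4.7 37.7  4.5] rotvec [ 0.008  0.005 -0.003]
```

View pics/os7.png

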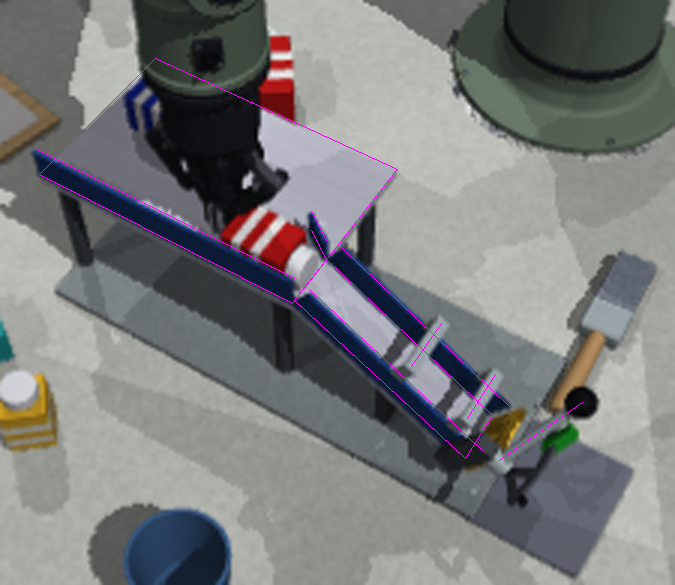

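>>> jog_arm(commands=[[2, 10, 2, 0.008, 0.005, -0.003], [2, 10, 2, 0, 0, 0], [0, 6, 0, 0, 0, 0], [0, 6, 0, 0, 0, 0], [0, 6, 0, 0, 0, 0], [0, 5, 0, 0, 0, 0], [0, 0, 0, 0, 0, 0], [0, 0, 0, 0, 0, 0], [0, 0, 0, 0, 0, 0]])

```text
clock: 12.55
position: [0.5081, -0.0517, 0.1588]
tool_rot: [-1.089, 1.569, -1.034]
force: [0.0, 0.2, 0.1]
grip_width: -0.0001
```

```bash
python3 - <<'E'
from kn import *
t=rack2w(p,[.003,-.050,.158])[0];print(t)
plan(t,p[2]+np.pi/2)
overlay('scene',grab_frame('scene'),p,(165,105,390,300),3.,'os8',a=1.2)
E
```

```text
[ 0.50855562 -0.05695519  0.158     ]
t 12.55 pos [ 0.5081 -0.0517  0.1588] F [0.  0.2 0.1] w -0.0001 q7 1.68
tool y in world [-0.055  0.998 -0.002] z [0.998 0.055 0.001]
shift mm (tool) [ 0.8 -5.2  0.2] rotvec [-0.002  0.001  0.002]
```

View pics/os8.png

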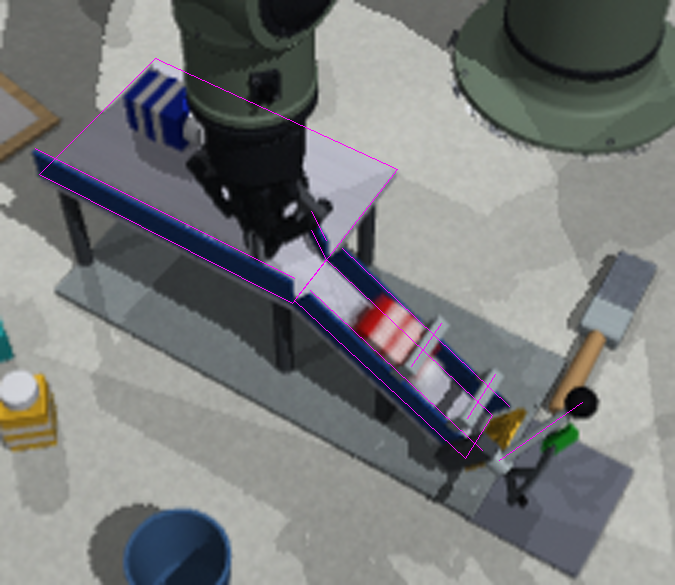

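>>> jog_arm(commands=[[0, -20, 0, 0, 0, 0], [-35, -5, 0, 0, 0, 0], [-35, -5, 0, 0, 0, 0], [-15, -30, -20, 0, 0, 0], [0, -35, -35, 0, 0, 0], [0, -35, -35, 0, 0, 0], [0, -30, -35, 0, 0, 0], [0, 0, 0, 0, 0, 0]], gripper=135)

```text
clock: 13.4
position: [0.3879, -0.2252, 0.2475]
tool_rot: [-1.049, 1.567, -0.993]
force: [1.4, 0.8, -1.0]
grip_width: 0.0401
```

```bash
python3 - <<'E'
from kn import *
t=rack2w(p,[-.125,-.206,.24])[0];print(t)
plan(t,p[2]+np.pi/2)
overlay('scene',grab_frame('scene'),p,(165,105,390,300),3.,'os9',a=1.2)
save(grab_frame('wrist'),'w9')
E
```

```text
[ 0.38974257 -0.22006086  0.24      ]
t 13.4 pos [ 0.3879 -0.2252  0.2475] F [ 1.4  0.8 -1. ] w 0.0401 q7 2.08
tool y in world [-0.056  0.998 -0.003] z [0.998 0.056 0.002]
shift mm (tool) [7.5 5.  2.1] rotvec [-0.002  0.002  0.003]
```

View pics/os9.png

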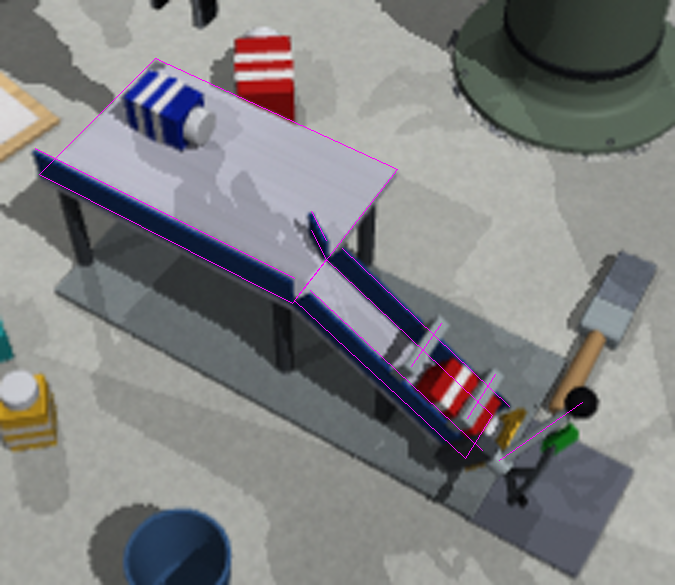

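View pics/w9.png

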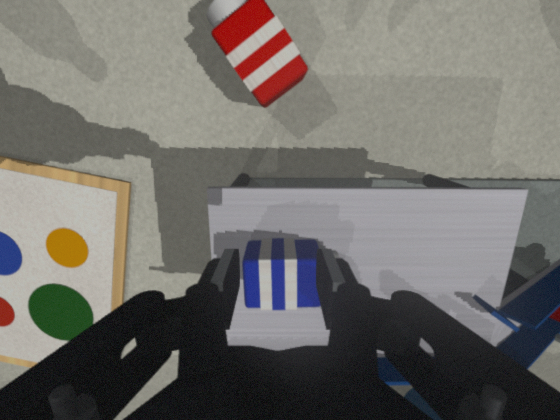

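>>> jog_arm(commands=[[30, 5, 0, 0, 0, 0], [30, 0, 0, 0, 0, 0], [28, 0, 0, 0, 0, 0], [0, 0, 0, 0, 0, 0], [0, 0, 10, 0, 0, 0], [0, 0, 10, 0, 0, 0], [0, 0, 10, 0, 0, 0], [0, 0, 10, 0, 0, 0], [0, 0, 10, 0, 0, 0], [0, 0, 10, 0, 0, 0], [0, 0, 10, 0, 0, 0], [0, 0, 0, 0, 0, 0]])

```text
clock: 14.7
position: [0.4761, -0.2083, 0.1627]
tool_rot: [-0.312, 1.557, -0.244]
force: [-0.9, 0.1, 0.2]
grip_width: 0.0406
```

```bash
python3 - <<'E'
from kn import *
t=rack2w(p,[-.028,-.206,.158])[0];print(t)
plan(t,p[2]+np.pi/2)
overlay('scene',grab_frame('scene'),p,(165,105,390,300),3.,'os10',a=1.2)
E
```

```text
[ 0.48658191 -0.21448029  0.158     ]
t 14.7 pos [ 0.4761 -0.2083  0.1627] F [-0.9  0.1  0.2] w 0.0406 q7 2.04
tool y in world [-0.068  0.998 -0.004] z [0.998 0.068 0.013]
shift mm (tool) [ 4.8 -6.9 10. ] rotvec [0.011 0.013 0.004]
```

View pics/os10.png

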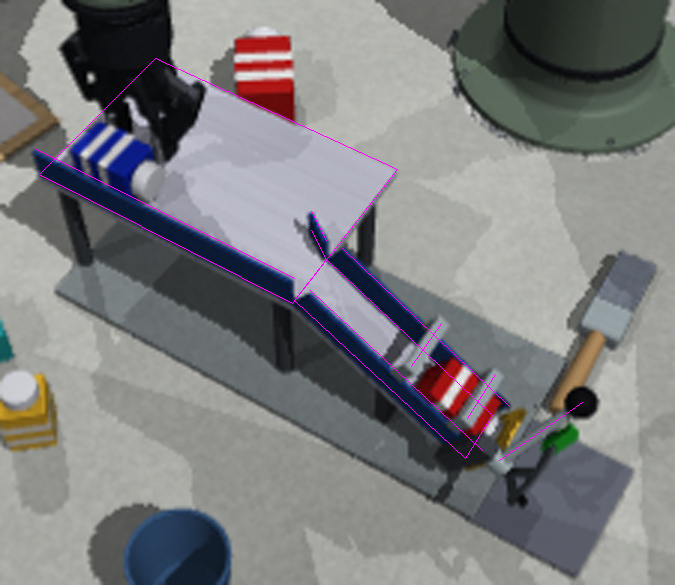

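>>> jog_arm(commands=[[2, 0, 4, 0.011, 0.013, 0.004], [2, 0, 4, 0, 0, 0], [0, 0, 3, 0, 0, 0], [0, 0, 2, 0, 0, 0]])

```text
clock: 15.15
position: [0.4867, -0.208, 0.1578]
tool_rot: [2.941, 1.565, 2.995]
force: [-17.8, 0.4, 8.9]
grip_width: 0.0404
```

```bash
python3 - <<'E'
from kn import *
t=rack2w(p,[-.028,-.206,.158])[0];print(t)
plan(t,p[2]+np.pi/2)
E
```

```text
[ 0.48658191 -0.21448029  0.158     ]
t 15.15 pos [ 0.4867 -0.208   0.1578] F [-17.8   0.4   8.9] w 0.0404 q7 2.02
tool y in world [-0.054  0.999  0.001] z [ 0.999  0.054 -0.006]
shift mm (tool) [-0.2 -6.5 -0.5] rotvec [-0.003 -0.006 -0.001]
```

>>> jog_arm(commands=[[0, 0, -12, 0, 0, 0], [-30, 0, -3, 0, 0, 0], [-35, 0, 0, 0, 0, 0], [-20, -25, 12, 0, 0, 0], [0, -25, 18, 0, 0, 0], [0, -16, 18, 0, 0, 0], [0, 0, 0, 0, 0, 0]], gripper=255)

```text
clock: 15.85
position: [0.5207, -0.2748, 0.2462]
tool_rot: [2.979, 1.565, 3.033]
force: [-1.2, 0.2, 0.4]
grip_width: 0.0004
```

```bash
python3 - <<'E'
from kn import *
t=rack2w(p,[.003,-.266,.158])[0];print(t)
plan(t,p[2]+np.pi/2)
P,R,s=cur();im=grab_frame('wrist').copy()
for X in ([.025,-.238,.182],[-.017,-.238,.182],[.025,-.178,.182],[-.017,-.178,.182]):
    cv2.circle(im,tuple(np.int32(wp(rack2w(p,X)[0],P,R))),3,(255,0,255),1)
save(im,'w11')
E
```

```text
[ 0.52098247 -0.27259742  0.158     ]
t 15.85 pos [ 0.5207 -0.2748  0.2462] F [-1.2  0.2  0.4] w 0.0004 q7 2.11
tool y in world [-0.054  0.999  0.001] z [ 0.999  0.054 -0.006]
shift mm (tool) [88.2  2.1  0.8] rotvec [-0.003 -0.006 -0.001]
```

View pics/w11.png

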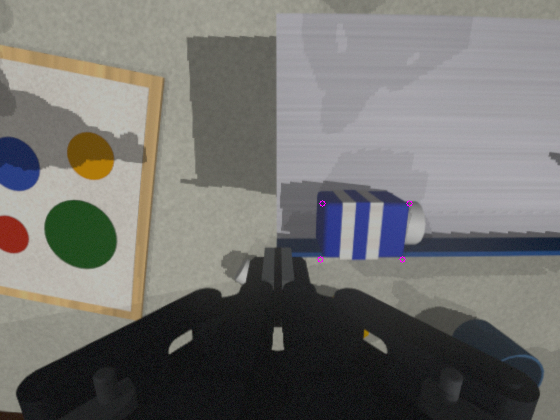

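>>> jog_arm(commands=[[30, 0, 1, 0, -0.006, 0], [30, 0, 0, 0, 0, 0], [28, 0, 0, 0, 0, 0], [0, 0, 0, 0, 0, 0], [0, 10, 0, 0, 0, 0], [0, 10, 0, 0, 0, 0], [0, 10, 0, 0, 0, 0], [0, 10, 0, 0, 0, 0], [0, 10, 0, 0, 0, 0], [0, 10, 0, 0, 0, 0], [0, 10, 0, 0, 0, 0], [0, 10, 0, 0, 0, 0], [0, 10, 0, 0, 0, 0], [0, 0, 0, 0, 0, 0]])

```text
clock: 17.3
position: [0.5133, -0.1733, 0.1619]
tool_rot: [0.067, 1.564, 0.123]
force: [0.1, 0.7, 0.3]
grip_width: 0.0001
```

```bash
python3 - <<'E'
from kn import *
t=rack2w(p,[.003,-.050,.158])[0];print(t)
plan(t,p[2]+np.pi/2)
overlay('scene',grab_frame('scene'),p,(165,105,390,300),3.,'os12',a=1.2)
E
```

```text
[ 0.50855562 -0.05695519  0.158     ]
t 17.3 pos [ 0.5133 -0.1733  0.1619] F [0.1 0.7 0.3] w 0.0001 q7 1.96
tool y in world [-0.056  0.998  0.   ] z [0.998 0.056 0.007]
shift mm (tool) [  4.  116.4   1.7] rotvec [-0.002  0.007 -0.   ]
```

View pics/os12.png

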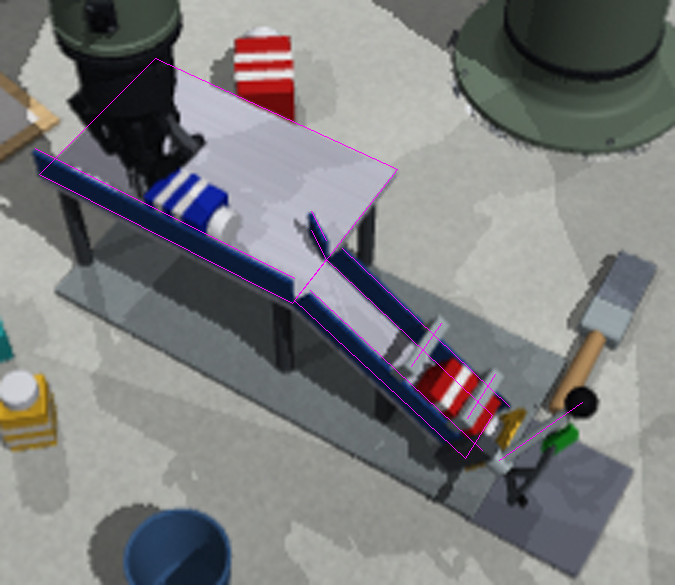

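>>> jog_arm(commands=[[2, 10, 2, 0, 0.007, 0], [2, 10, 0, 0, 0, 0], [0, 10, 0, 0, 0, 0], [0, 10, 0, 0, 0, 0], [0, 10, 0, 0, 0, 0], [0, 10, 0, 0, 0, 0], [0, 10, 0, 0, 0, 0], [0, 0, 0, 0, 0, 0]])

```text
clock: 18.15
position: [0.5113, -0.0982, 0.1574]
tool_rot: [-3.084, 1.57, -3.029]
force: [0.2, -0.5, -0.3]
grip_width: -0.0003
```

```bash
python3 - <<'E'
from kn import *
t=rack2w(p,[.003,-.050,.158])[0];print(t)
plan(t,p[2]+np.pi/2)
overlay('scene',grab_frame('scene'),p,(165,105,390,300),3.,'os13',a=1.2)
E
```

```text
[ 0.50855562 -0.05695519  0.158     ]
t 18.15 pos [ 0.5113 -0.0982  0.1574] F [ 0.2 -0.5 -0.3] w -0.0003 q7 1.82
tool y in world [-0.055  0.999 -0.   ] z [ 0.999  0.055 -0.001]
shift mm (tool) [-0.6 41.3 -0.4] rotvec [-0.003 -0.001  0.   ]
```

View pics/os13.png

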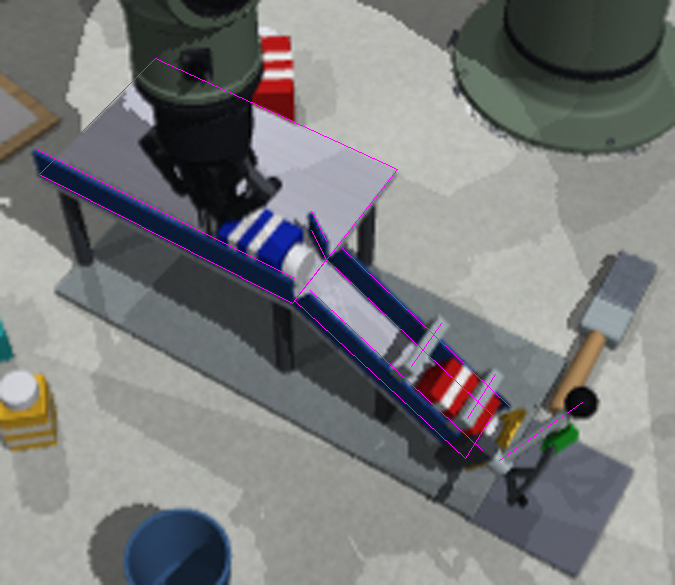

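>>> jog_arm(commands=[[0, 10, 0, 0, 0, 0], [0, 10, 0, 0, 0, 0], [0, 7, 0, 0, 0, 0], [0, 6, 0, 0, 0, 0], [0, 6, 0, 0, 0, 0], [0, 5, 0, 0, 0, 0], [0, 0, 0, 0, 0, 0], [0, 0, 0, 0, 0, 0], [0, 0, 0, 0, 0, 0], [0, -20, 0, 0, 0, 0], [-40, 0, 0, 0, 0, 0], [-40, -10, 0, 0, 0, 0], [-20, -30, 0, 0, 0, 0], [0, -40, 0, 0, 0, 0], [0, -40, 0, 0, 0, 0], [0, 0, 0, 0, 0, 0]])

```text
clock: 19.8
position: [0.5161, -0.1982, 0.2621]
tool_rot: [-1.943, 1.568, -1.889]
force: [-1.1, 1.4, -0.7]
grip_width: -0.0002
```

```bash
python3 - <<'E'
from kn import *
plan([.5,0,.2],p[2]+np.pi/2)
C=lambda *q:[rack2w(p,ch2rack(x))[0] for x in q]
ex=[C([-.021,y-.0375,.042],[.021,y-.0375,.042],[.021,y+.0225,.042],[-.021,y+.0225,.042],[-.021,y-.0375,.042]) for y in (.165,.09)]
overlay('scene',grab_frame('scene'),p,(225,165,390,300),4.5,'os14',a=1.2,extra=ex)
overlay('top',grab_frame('top'),p,(170,170,350,280),4.4,'ot14',a=1.2,extra=ex)
E
```

```text
t 19.8 pos [ 0.5161 -0.1982  0.2621] F [-1.1  1.4 -0.7] w -0.0002 q7 1.99
tool y in world [-0.054  0.999 -0.003] z [ 0.999  0.054 -0.001]
shift mm (tool) [ 61.6 199.   -5.4] rotvec [-0.004 -0.001  0.003]
```

View pics/os14.png

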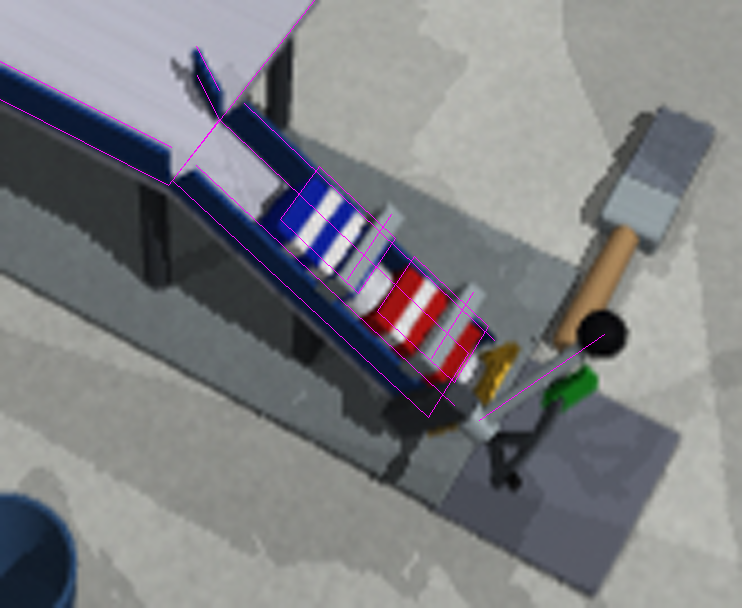

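View pics/ot14.png

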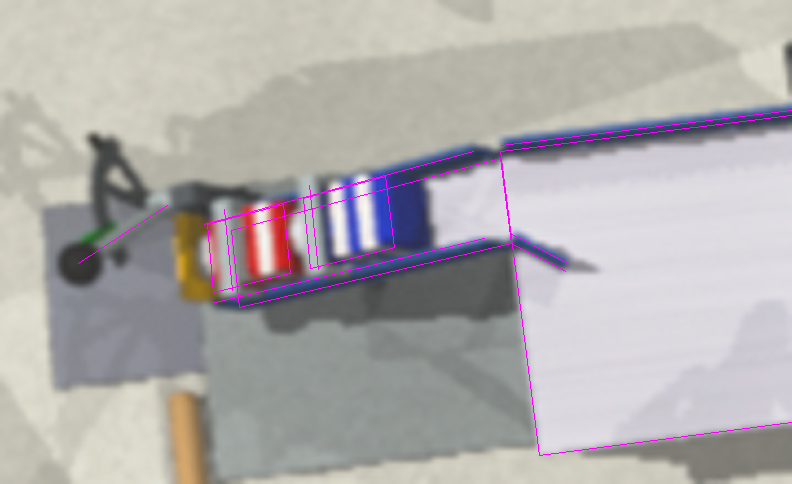

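```bash
python3 - <<'E'
from h import *
bot.job_done(); print(observe()['clock'])
E
```

```text
the job is handed in; nothing more can be done
the job is handed in; nothing more can be done
```

The job is handed in: the gate lever is at the green mark, and the red and blue jars lie end to end in the chute behind the gate, with red lowest. No verdict was reported.

- **What I did:** I pushed the lever from about 0.28 rad to about 1.2 rad with the closed fingers. Each jar was then pushed square against the fence with the half-open fingers, and pushed from behind into the mouth, red first. The jars were only slid, never gripped or lifted.
- **Choice of red jar:** I used the red jar on the deck. The larger red jar on the table was left alone.
- **Last checks, at about 20 s, before handing in:** In both the scene and top cameras the knob sat within about 1 pixel (roughly 2 mm) of its predicted place for 1.2 rad. Both jars matched their expected resting outlines. The arm was clear, at 0.26 m height.
- **Not separately measured:** I never went near the yellow jar, cup or brush, but I did not re-measure where they stand. The final jar positions were judged from the outlines by eye, not fitted.
- **What disagreed:** My first fit of the rack's position was off by up to 4.5 pixels, because it assumed the lever started at 0. I refitted with the lever reading left free. A few chute points still differed by 2 to 5 pixels, but the wrist camera view and the contact with the fence agreed with that fit.

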